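# Press the proud cell home and release the tray

## Robot

A 6-joint arm with a two-finger parallel gripper is mounted at the origin on the work surface. World frame = base frame: x ahead of the robot, y to its left, z up, the work surface at z = 0. Lengths are in m, angles in degrees, forces in N, time in s.
With the tool pointing down it reaches from about 0.25 to 0.8 m from the base axis. Payload 3.9 kg.
Tool frame: the origin (TCP) lies midway between the tips of the shut fingers; the grasp point (between the pads) lies 19 mm behind it (ctrl.hold_point_z is the distance from the TCP to the grasp point, in m); z points along the fingers, y is the line along which they close (so a half turn about z gives the same grasp; the last joint's range is limited). The gripper opens to 85 mm and grips with 20 to 120 N. Pads are 22 mm wide; open, the fingers measure 114 mm over their backs; the gripper's body (76 mm by 85 mm) begins 54 mm behind the grasp point. The pads swing forward as they close: fully open they stand 13 mm farther back than shut.
Start: joints at [-70.474, 14.897, -7.913, 67.191, 0, 90], TCP at [0.175, -0.495, 0.231] pointing down, gripper open.
Joint ranges: [-159.42, 159.42], [-47.68, 98.78], [-73.54, 78.23], [-108.79, 121.32], [-90, 84.71], [-180, 180]. Speed limits (degrees/s): [147.25, 147.25, 180, 180, 180, 180].

## Interface

Orientations are given as [roll, pitch, yaw] about the fixed x, y, z axes, in that order (R = Rz(yaw) Ry(pitch) Rx(roll)).
In Python, from cell import ctrl gives the robot as it stands. The module is installed in compiled form; this text tells all that it offers.
- The arm moves only by the tool carry_out, never from a script. Its arguments are lists of equal length, an entry for each row: "travel": the shift along the tool's x, y, z as a fraction of full scale, a list of three; "angular": the turn, a rotation vector about the tool's x, y, z as a fraction of full scale, a list of three. A call has 1 to 12 rows; each row is the pose to reach, as a shift and turn from the pose commanded when the call began, along the tool's axes at that moment; what a row does not reach only later rows make up. Full scale, the value 1, is 60 cm for a shift and 90 degrees for a turn. A row lasts 1/10 s, in which the tool goes at most 50 mm and 8.59 degrees, less where a joint would pass 70% of its speed; a pose out of reach is approached as far as the arm can. A call with a number of a shift or a turn outside -1 to 1 is refused whole. A call with a gripper value outside its range is refused whole. "grip" is the gripper's target within -1 to 1 (fully open at 1, half-way at 0, shut at -1), set as the call begins (left out, the last holds). The fingers move at their own pace and stop on an object; the grip force is fixed at half the most. Time passes only in rows, so rows that repeat a pose let the fingers close. It gives the time, the measured TCP pose, the force, the opening and the grip force at its end, in the units of the state.
- ctrl.get_state(): the state, without advancing time (a new reading comes with each control period).
- ctrl.capture(name): name is "side" or "top" or "wrist"; returns the picture (420x560x3 uint8, red, green, blue); there is no depth.
- ctrl.get_calibration(name): a dict with "camera_matrix" (3x3 intrinsics, pixels), "camera_from_world" (4x4, takes a point from world to camera coordinates). Camera axes: x right, y down, z forward; pixel columns grow to the right and rows downward; lengths in m; the calibration is good to about 2 mm. A picture is of the moment at which its call begins: read the wrist's pose just before it. get_calibration takes no time and is no camera call; for the wrist camera it gives the pose at the moment of the call.
- ctrl.job_done(): hands the job in; it is judged then, once.
Trained networks look in the newest picture that a camera, given by its name, has taken for a name from the list of things; names that differ only in an ending like _2 or _b are one class to them, and where a whole thing is asked for, a point or a joint stands for the part that bears it (a point fixed in the world has none). Each returns a list of dicts, best first, with "score" (0 to 1); they miss things now and then, are a little off and sometimes report something else, mostly with a low value. They report only what shows in the picture. A call takes as long as a camera call.
- ctrl.regions_of(camera, thing): "pixels" (420x560 bool, what is visible of it) and "box" ([left, top, right, bottom] in pixels, round what is visible of it).
The state is a dict: "time_s": time; "joint_pos": joint angles; "joint_vel": joint speeds; "joint_efforts": joint torques, N m; "tool_pos": TCP position; "tcp_rot": TCP orientation; "ft_force": force on the tool from outside, world axes, zero at the start; "ft_torque": the same for the moment, N m; "opening": finger opening in m; "grip_force": force on a finger pad.
Only numpy, scipy, OpenCV 4.12 (cv2) and the standard library are available. Lean on these libraries where they do the work, as an engineer would, in place of code of your own. Each camera call takes 0.05 s, during which the arm holds its last target. There are 200 camera calls.

## Task

One battery cell in the yellow tray stands proud of the others: with the fingertips, gently press it straight down until it is fully home, level with the rest. Then press the square button on the control box to release the tray, let it spring back, and withdraw. Do not grip or lift anything, and do not touch the other cells, the other two buttons or the things standing and lying on the bench.

Things in the scene. Friction and masses are not known exactly. Their poses are not given: they have to be found in the camera images.
- proud_cell (a joint): How far the proud battery cell stands above home, m: 15 to 22 mm at the start, 0 when fully home (top level with the others). It slides down its collar against friction: about 5 N moves it, and it stays where it is left. It can also be pulled up.
- proud_cell_top (a point): Centre of the flat top face of the proud cell (bright steel, 46 mm across, 80 mm tall), z up. It is 92 mm above the bench when home and stands 15 to 22 mm higher at the start. Once home, the cell rests on a sprung seat that gives at about 4 N per further mm, up to 8 mm, and lifts the cell back level when let go (proud_cell stays 0 meanwhile).
- place_proud: The proud cell's place in the tray: a yellow collar 56 mm across and 12 mm high, with that cell in it. Origin: centre of the collar's underside, on the tray's deck, 25 mm above the bench.
- tray: Yellow plastic tray, 214 x 150 x 25 mm, fixed to the bench. Origin: centre of its underside; x along its long side, z up. On it are six places in 2 rows of 3, 64 mm apart both ways: five with steel cells, one empty collar. Between neighbouring cells there is an 18 mm gap. Which cell is in which place varies.
- place_a: A place in the tray: a yellow collar 56 mm across and 12 mm high, with a bright steel battery cell (46 mm across, 80 mm tall) fully home in it. Origin: centre of the collar's underside, on the tray's deck, 25 mm above the bench; the cell's flat top is 67 mm above the origin (92 mm above the bench). Not to be touched.
- place_b: A place in the tray: a yellow collar 56 mm across and 12 mm high, with a bright steel battery cell (46 mm across, 80 mm tall) fully home in it. Origin: centre of the collar's underside, on the tray's deck, 25 mm above the bench; the cell's flat top is 67 mm above the origin (92 mm above the bench). Not to be touched.
- place_c: A place in the tray: a yellow collar 56 mm across and 12 mm high, with a bright steel battery cell (46 mm across, 80 mm tall) fully home in it. Origin: centre of the collar's underside, on the tray's deck, 25 mm above the bench; the cell's flat top is 67 mm above the origin (92 mm above the bench). Not to be touched.
- place_d: A place in the tray: a yellow collar 56 mm across and 12 mm high, with a bright steel battery cell (46 mm across, 80 mm tall) fully home in it. Origin: centre of the collar's underside, on the tray's deck, 25 mm above the bench; the cell's flat top is 67 mm above the origin (92 mm above the bench). Not to be touched.
- control_box: Grey control box, 190 x 88 x 55 mm, fixed to the bench. Origin: centre of its underside; x along its long side, z up. Three push buttons stand in a row along it, 60 mm apart, in varying order: a square one, a round one and a mushroom-headed stop button.
- square_button (a joint): How far the square button is pressed in, m: 0 = out, 6 mm = fully in. Sprung: it starts to move at about 1 N, takes about 4.5 N fully in, and comes back by itself. It counts as pressed from 3.5 mm.
- square_button_top (a point): Centre of the square button's flat top (white plastic, 32 x 32 mm), 73 mm above the bench when out, z up.
- square_button_unit: The square button with its square aluminium frame (42 x 42 x 8 mm). Origin: centre of the frame's underside, on top of the control box, 55 mm above the bench; x and y along the square's sides.
- round_button_unit: The round push button (white, 32 mm across, top 18 mm above the origin) on a round aluminium frame 42 mm across. Origin: centre of its underside, on top of the control box. Not to be touched.
- mushroom_unit: The mushroom-headed stop button (40 mm across, top 32 mm above the origin) on a round frame. Origin: centre of its underside, on top of the control box. Not to be touched.
- loose_cell: A loose steel battery cell, 46 mm across, 80 mm tall, standing on the bench beside the work. Origin: centre of its underside. Bystander.
- plug_gauge: A dark steel plug gauge standing on the bench, foot 40 mm across, slim handle above, 100 mm tall. Origin: centre of its underside. Bystander.
- driver: A screwdriver lying on the bench beyond the work, roughly across the robot's view. Bystander.

How it is judged:
By the outcome, as a careful person would: the job done as asked, in the order asked, and still so for the second after the job is handed in, with the robot touching nothing.
It also fails if it takes over 43 s, if anything falls off the work surface, if the arm or the gripper's body presses on something with over 40 N, if the wrist force passes 120 N, or if a joint passes its speed limit or range.

## Working session

There is one attempt and no reset: what is moved stays moved. The work goes in short steps, Python scripts to look and compute and a tool call to move; the robot and the scene stay as the last step left them, time stands still between calls to the robot, and variables do not carry over. Pictures are saved under pics/ and viewed, at most 10 in all, crops included, and the job is handed in when it is done.

Besides the shell and the picture viewer there is one more tool, called after "Emit:" as a command line: name --argument value ..., lists and objects as JSON in quotes. carry_out: Moves the arm, as the interface text tells. Shift numbers are shares of 60 cm and turn numbers shares of 90 degrees, none past 1 either way. Its arguments: {"type":"object","properties":{"travel":{"type":"array"},"angular":{"type":"array"},"grip":{"type":"number"}},"required":["travel","angular"]}

```bash
mkdir -p pics; cat > h.py <<'E'
from cell import ctrl
import numpy as np, cv2
def cal(n):
    c=ctrl.get_calibration(n); return np.array(c["camera_matrix"]),np.array(c["camera_from_world"])
def ray(K,T,u,v,z):
    d=T[:3,:3].T@np.linalg.inv(K)@[u,v,1]; o=-T[:3,:3].T@T[:3,3]
    return o+d*(z-o[2])/d[2]
def proj(K,T,p):
    q=K@(T[:3,:3]@p+T[:3,3]); return q[:2]/q[2]
def shot(n,f):
    im=ctrl.capture(n); cv2.imwrite(f"pics/{f}.png",im[:,:,::-1]); return im
E
python3 - <<'E'
from h import *
a=shot("top","t1"); b=shot("side","s1")
cv2.imwrite("pics/j1.png",np.vstack([a,b])[:,:,::-1][:, :] if 0 else cv2.resize(np.hstack([a,b])[:,:,::-1],(800,300)))
for n in("top","side"):
    K,T=cal(n); print(n,K[0,0],(-T[:3,:3].T@T[:3,3]).round(3))
    for t in("proud_cell","proud_cell_top","square_button","square_button_unit","place_a","tray","control_box","mushroom_unit","round_button_unit","loose_cell","plug_gauge"):
        for r in ctrl.regions_of(n,t)[:5]:
            v,u=np.nonzero(r["pixels"]); print(t,round(r["score"],2),np.round(r["box"]),u.mean().round(1),v.mean().round(1),ray(K,T,u.mean(),v.mean(),.092).round(3))
E
```

```text
top 468.0706839471127 [0.417 0.012 1.132]
proud_cell 0.76 [349. 242. 378. 260.] 361.5 247.7 [ 0.501 -0.191  0.092]
proud_cell 0.27 [425. 255. 448. 273.] 434.5 264.2 [ 0.462 -0.352  0.092]
proud_cell_top 0.6 [350. 234. 373. 258.] 361.6 247.9 [ 0.5   -0.191  0.092]
proud_cell_top 0.51 [216. 216. 235. 235.] 222.8 224.6 [0.556 0.118 0.092]
proud_cell_top 0.35 [225. 264. 250. 283.] 237.9 274.1 [0.446 0.084 0.092]
square_button 0.6 [233. 267. 248. 281.] 237.9 274.2 [0.446 0.084 0.092]
square_button_unit 0.6 [227. 263. 249. 284.] 237.9 273.9 [0.447 0.084 0.092]
place_a 0.95 [316. 214. 336. 243.] 326.3 227.7 [ 0.547 -0.113  0.092]
place_a 0.9 [335. 185. 360. 211.] 347.3 195.4 [ 0.62  -0.163  0.092]
place_a 0.7 [320. 243. 347. 271.] 332.0 254.3 [ 0.487 -0.124  0.092]
place_a 0.67 [310. 188. 339. 217.] 320.7 200.9 [ 0.608 -0.102  0.092]
tray 0.61 [299. 183. 380. 275.] 336.3 229.2 [ 0.543 -0.136  0.092]
control_box 0.74 [204. 209. 259. 294.] 230.7 249.1 [0.501 0.1   0.092]
mushroom_unit 0.68 [223. 242. 240. 261.] 230.1 249.3 [0.501 0.101 0.092]
round_button_unit 0.55 [212. 215. 235. 230.] 222.3
[... 1103 characters left out ...]
 360. 245.] 312.4 223.0 [ 0.461 -0.036  0.092]
control_box 0.66 [212. 236. 301. 300.] 256.1 268.7 [0.444 0.162 0.092]
control_box 0.51 [224. 237. 244. 259.] 232.2 245.8 [0.534 0.147 0.092]
mushroom_unit 0.73 [245. 241. 266. 262.] 255.4 250.9 [0.485 0.124 0.092]
mushroom_unit 0.17 [294. 189. 317. 221.] 304.5 204.6 [ 0.522 -0.078  0.092]
round_button_unit 0.67 [224. 240. 243. 256.] 231.8 245.8 [0.535 0.148 0.092]
loose_cell 0.81 [141. 307. 168. 347.] 154.2 326.3 [0.468 0.399 0.092]
loose_cell 0.54 [381. 162. 396. 201.] 389.6 183.1 [ 0.428 -0.3    0.092]
plug_gauge 0.89 [382. 164. 396. 199.] 389.8 182.9 [ 0.428 -0.301  0.092]
plug_gauge 0.55 [246. 244. 264. 263.] 255.1 251.0 [0.486 0.125 0.092]
```

View pics/t1.png

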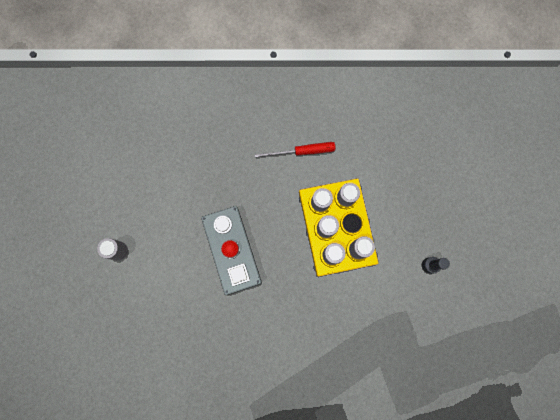

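View pics/s1.png

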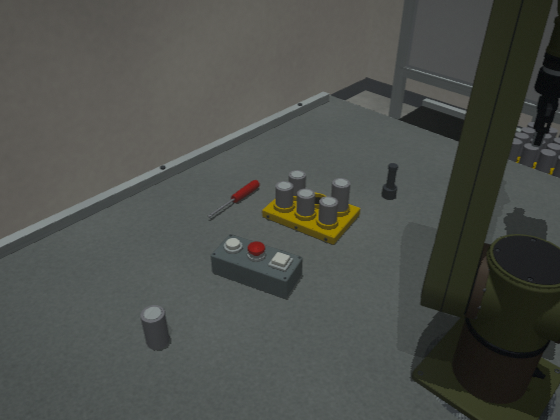

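The top view shows the tray with cell tops at about (322,199), (348,194), (328,227), (334,254) and (363,246). The empty collar is at (352,223). The proud cell is the near-right one at (363,246). The box has the round button at (222,225), the red mushroom at (230,249) and the square button at (237,274). The side view agrees.

```bash
python3 - <<'E'
from h import *
s=ctrl.get_state(); print(s["time_s"],s["tool_pos"],s["tcp_rot"],s["ft_force"],s["opening"])
K,T=cal("top"); print("proud",ray(K,T,363,246.5,.111),"sq",ray(K,T,237.8,273.8,.073),"mush",ray(K,T,230.1,249,.087),"rnd",ray(K,T,222.3,224.7,.073))
K,T=cal("wrist"); print("wrist cam",-T[:3,:3].T@T[:3,3],T[:3,:3],K[0,0])
E
```

```text
1.2 [ 0.17546031 -0.49479084  0.23128179] [-1.79997265e+02 -2.28652109e-04  1.95262940e+01] [-0.70981844 -1.20175478  0.51266048] 0.08524583541827394
proud [ 0.50197241 -0.19044061  0.111     ] sq [0.44723023 0.08567438 0.073     ] mush [0.50167302 0.10196009 0.087     ] rnd [0.55819215 0.12117385 0.073     ]
wrist cam [ 0.25414875 -0.4665291   0.37403094] [[ 0.33492561 -0.94224319 -0.00161265]
 [-0.89091135 -0.31723569  0.32502074]
 [-0.30676018 -0.10742104 -0.94570551]] 325.45851162045324
```

Emit:
carry_out --travel '[[0.617,-0.298,0],[0.617,-0.298,0],[0.617,-0.298,0],[0.617,-0.298,0],[0.617,-0.298,0],[0.617,-0.298,0],[0.617,-0.298,0],[0.617,-0.298,0],[0.617,-0.298,0],[0.617,-0.298,0],[0.617,-0.298,0],[0.617,-0.298,0]]' --angular '[[0,0,0],[0,0,0],[0,0,0],[0,0,0],[0,0,0],[0,0,0],[0,0,0],[0,0,0],[0,0,0],[0,0,0],[0,0,0],[0,0,0]]' --grip -1

```text
time_s: 2.4
tool_pos: [0.4634, -0.2037, 0.2313]
tcp_rot: [-180.0, 0.0, 19.4]
ft_force: [-0.1, -0.1, -1.2]
opening: -0.0
grip_force: 0.0
```

```bash
cat > look.py <<'E'
from h import *
import sys
s=ctrl.get_state(); print(s["time_s"],s["tool_pos"],s["tcp_rot"],s["ft_force"],s["opening"])
K,T=cal("wrist"); shot("wrist",sys.argv[1])
for t in sys.argv[2:]:
    for r in ctrl.regions_of("wrist",t)[:4]:
        v,u=np.nonzero(r["pixels"]); print(t,round(r["score"],2),np.round(r["box"]),u.mean().round(1),v.mean().round(1),[ray(K,T,u.mean(),v.mean(),z).round(3) for z in(.073,.092,.111)])
E
python3 look.py w1 proud_cell proud_cell_top place_a
```

```text
2.4 [ 0.46342605 -0.20367433  0.23128319] [-1.79997802e+02  4.54016518e-02  1.94011897e+01] [-0.08011604 -0.09347321 -1.21021572] -3.38333841560318e-05
proud_cell 0.57 [263. 120. 323. 182.] 291.2 150.6 [array([ 0.501, -0.196,  0.073]), array([ 0.504, -0.194,  0.092]), array([ 0.506, -0.193,  0.111])]
proud_cell 0.35 [266. 111. 321. 179.] 291.0 147.4 [array([ 0.504, -0.195,  0.073]), array([ 0.506, -0.193,  0.092]), array([ 0.509, -0.192,  0.111])]
proud_cell 0.29 [284.   0. 342.  34.] 311.0 14.5 [array([ 0.61 , -0.174,  0.073]), array([ 0.605, -0.174,  0.092]), array([ 0.601, -0.174,  0.111])]
proud_cell_top 0.91 [264. 119. 320. 182.] 291.6 150.5 [array([ 0.502, -0.196,  0.073]), array([ 0.504, -0.195,  0.092]), array([ 0.507, -0.193,  0.111])]
proud_cell_top 0.57 [283.   0. 344.  36.] 311.4 14.9 [array([ 0.61 , -0.174,  0.073]), array([ 0.605, -0.174,  0.092]), array([ 0.601, -0.174,  0.111])]
place_a 0.81 [282.   0. 343.  36.] 311.5 14.7 [array([ 0.61 , -0.174,  0.073]), array([ 0.605, -0.174,  0.092]), array([ 0.601, -0.174,  0.111])]
place_a 0.77 [214.   0. 271.  24.] 243.3 9.9 [array([ 0.595, -0.121,  0.073]), array([ 0.591, -0.124,  0.092]), array([ 0.588, -0.128,  0.111])]
place_a 0.68 [190. 103. 257. 164.] 223.4 134.0 [array([ 0.495, -0.133,  0.073]), array([ 0.498, -0.135,  0.092]), array([ 0.501, -0.138,  0.111])]
place_a 0.62 [197.  28. 263.  90.] 229.7 60.5 [array([ 0.555, -0.121,  0.073]), array([ 0.554, -0.125,  0.092]), array([ 0.554, -0.128,  0.111])]
```

View pics/w1.png

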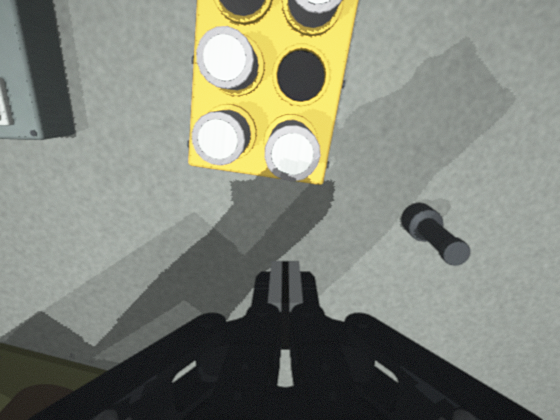

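The wrist view shows the candidate cell at (291,150), its row neighbour at (219,137), the next one up at (227,57) and the empty collar at (301,75). I'll check which cell is proud by fitting a tray model, then overlaying the predicted cell tops at both heights.

```bash
cat > tray.py <<'E'
from h import *
im=cv2.imread("pics/t1.png"); K,T=cal("top")
hsv=cv2.cvtColor(im,cv2.COLOR_BGR2HSV); m=cv2.inRange(hsv,(20,120,60),(35,255,255))
c=max(cv2.findContours(m,0,2)[0],key=cv2.contourArea)[:,0,:]
P=np.array([ray(K,T,u,v,.025)[:2] for u,v in c]).astype(np.float32)
(cx,cy),wh,a=cv2.minAreaRect(P*1000); bx=cv2.boxPoints(((cx,cy),wh,a)); e=[bx[1]-bx[0],bx[2]-bx[1]]; l=max(e,key=np.linalg.norm); yaw=np.arctan2(l[1],l[0])
if np.cos(yaw)<0: yaw+=np.pi
print("tray",cx,cy,wh,np.degrees(yaw))
R=np.array([[np.cos(yaw),-np.sin(yaw)],[np.sin(yaw),np.cos(yaw)]]); C=np.array([cx,cy])/1000
pl={(i,j):C+R@[.064*i,.032*j] for i in(-1,0,1) for j in(-1,1)}
for k,p in pl.items(): print(k,p.round(4))
def draw(im,K,T,f,roi):
    x0,y0,x1,y1=roi; s=min(560/(x1-x0),560/(y1-y0)); o=cv2.resize(im[y0:y1,x0:x1],None,fx=s,fy=s,interpolation=2)
    t=np.linspace(0,2*np.pi,50)
    for p in pl.values():
        for z,col in((.092,(0,180,0)),(.111,(0,0,255))):
            q=np.array([proj(K,T,np.array([p[0]+.023*np.cos(x),p[1]+.023*np.sin(x),z])) for x in t])
            cv2.polylines(o,[np.int32((q-[x0,y0])*s)],True,col,1)
    return o
a=draw(cv2.imread("pics/s1.png"),*cal("side"),"",(255,160,370,250))
b=draw(cv2.imread("pics/w1.png"),*cal("wrist"),"",(170,0,360,195))
h=400; g=[cv2.resize(x,(400,int(x.shape[0]*400/x.shape[1]))) for x in(a,b)]
H=max(x.shape[0] for x in g); g=[cv2.copyMakeBorder(x,0,H-x.shape[0],0,0,0) for x in g]
cv2.imwrite("pics/ov.png",np.hstack(g))
E
python3 tray.py
```

```text
tray 558.467529296875 -148.6946258544922 (212.90098571777344, 150.89137268066406) 10.986382
(-1, -1) [ 0.5017 -0.1923]
(-1, 1) [ 0.4895 -0.1295]
(0, -1) [ 0.5646 -0.1801]
(0, 1) [ 0.5524 -0.1173]
(1, -1) [ 0.6274 -0.1679]
(1, 1) [ 0.6152 -0.1051]
```

View pics/ov.png

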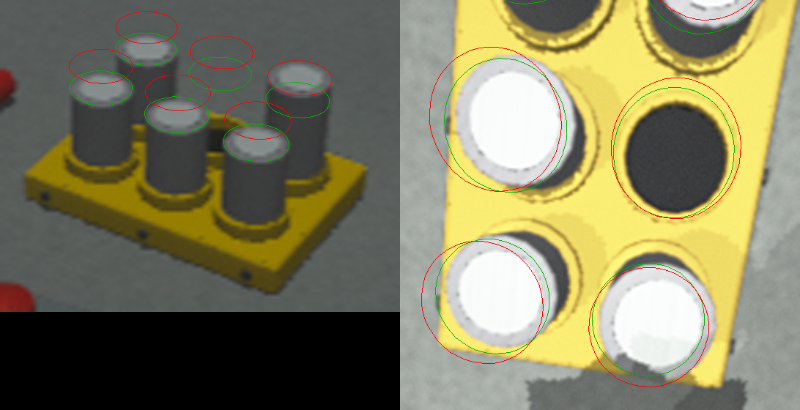

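The side overlay settles it. The near-right cell matches the raised (red) ring, about 20 mm up, and all the others match home. I'm going above it at (0.5015, -0.192), then pressing down slowly.

Emit:
carry_out --travel '[[0.066,0.003,0],[0.066,0.003,0.08],[0.066,0.003,0.15],[0.066,0.003,0.17],[0.066,0.003,0.17],[0.066,0.003,0.17]]' --angular '[[0,0,0],[0,0,0],[0,0,0],[0,0,0],[0,0,0],[0,0,0]]'

```text
time_s: 3.2
tool_pos: [0.5033, -0.1917, 0.1308]
tcp_rot: [179.9, -0.1, 19.5]
ft_force: [-0.1, -0.5, 0.2]
opening: 0.0001
grip_force: 0.0
```

```bash
python3 look.py w2 proud_cell_top; python3 - <<'E'
from h import *
shot("side","s2"); a=cv2.imread("pics/s2.png")[120:250,240:400]; b=cv2.imread("pics/w2.png")
cv2.imwrite("pics/j2.png",np.hstack([cv2.resize(a,(400,325)),cv2.resize(b,(400,325))]))
E
```

```text
3.2 [ 0.50330761 -0.19170161  0.13079868] [ 1.79926278e+02 -8.59985322e-02  1.94884562e+01] [-0.1287052  -0.48952585  0.17369248] 0.00014944958628896647
proud_cell_top 0.58 [251. 188. 332. 283.] 291.1 232.4 [array([ 0.504, -0.195,  0.073]), array([ 0.511, -0.192,  0.092]), array([ 0.519, -0.189,  0.111])]
```

View pics/j2.png

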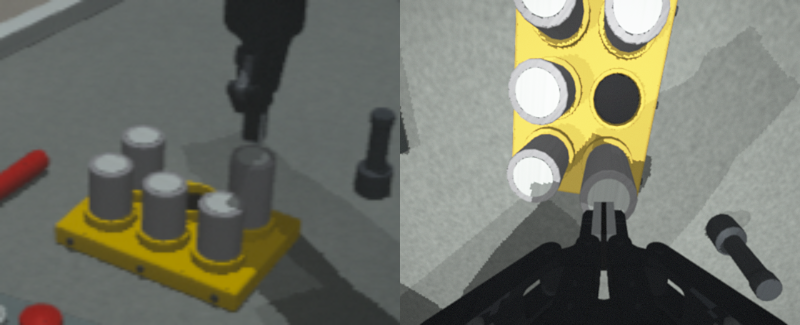

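The fingertips are over the proud cell. In the wrist half the disc is at about (608,193) and the tips at (603,207). Now I'm descending.

Emit:
carry_out --travel '[[0,0,0.008],[0,0,0.016],[0,0,0.022],[0,0,0.027],[0,0,0.032],[0,0,0.037],[0,0,0.042],[0,0,0.047],[0,0,0.05],[0,0,0.05]]' --angular '[[0,0,0],[0,0,0],[0,0,0],[0,0,0],[0,0,0],[0,0,0],[0,0,0],[0,0,0],[0,0,0],[0,0,0]]'

```text
time_s: 4.35
tool_pos: [0.5026, -0.191, 0.0994]
tcp_rot: [180.0, -0.0, 19.5]
ft_force: [-1.0, -0.2, 4.7]
opening: -0.0001
grip_force: 2.1
```

Emit:
carry_out --travel '[[0,0,0.003],[0,0,0.006],[0,0,0.009],[0,0,0.012],[0,0,0.013],[0,0,0.013]]' --angular '[[0,0,0],[0,0,0],[0,0,0],[0,0,0],[0,0,0],[0,0,0]]'

```text
time_s: 4.95
tool_pos: [0.5026, -0.191, 0.0916]
tcp_rot: [180.0, -0.0, 19.5]
ft_force: [-2.0, 0.5, 4.9]
opening: -0.0002
grip_force: 2.9
```

Emit:
carry_out --travel '[[0,0,0.001],[0,0,0.002],[0,0,0.003],[0,0,0.003],[0,0,0.003]]' --angular '[[0,0,0],[0,0,0],[0,0,0],[0,0,0],[0,0,0]]'

```text
time_s: 5.45
tool_pos: [0.5029, -0.1911, 0.0906]
tcp_rot: [180.0, -0.0, 19.5]
ft_force: [-2.2, 1.4, 10.8]
opening: 0.0
grip_force: 5.0
```

Emit:
carry_out --travel '[[0,0,0.001],[0,0,0.001]]' --angular '[[0,0,0],[0,0,0]]'

```text
time_s: 5.65
tool_pos: [0.5029, -0.1911, 0.0902]
tcp_rot: [180.0, -0.1, 19.5]
ft_force: [-2.4, 1.5, 11.5]
opening: -0.0004
grip_force: 5.8
```

Emit:
carry_out --travel '[[0,0,-0.004],[0,0,-0.02],[0,0,-0.08],[0,0,-0.16],[0,0,-0.2],[0,0,-0.2],[0,0,-0.2]]' --angular '[[0,0,0],[0,0,0],[0,0,0],[0,0,0],[0,0,0],[0,0,0],[0,0,0]]'

```text
time_s: 6.35
tool_pos: [0.5029, -0.1912, 0.2093]
tcp_rot: [180.0, -0.0, 19.5]
ft_force: [0.1, -0.1, 0.1]
opening: 0.0
grip_force: 0.0
```

Emit:
carry_out --travel '[[0,-0.465,0],[0,-0.465,0],[0,-0.465,0],[0,-0.465,0],[0,-0.465,0],[0,-0.465,0],[0,-0.465,0],[0,-0.465,0],[0,-0.465,0]]' --angular '[[0,0,0],[0,0,0],[0,0,0],[0,0,0],[0,0,0],[0,0,0],[0,0,0],[0,0,0],[0,0,0]]'

```text
time_s: 7.25
tool_pos: [0.4091, 0.0712, 0.2083]
tcp_rot: [180.0, 0.1, 19.5]
ft_force: [0.9, -0.1, -0.5]
opening: -0.0003
grip_force: 0.0
```

```bash
python3 look.py w3 square_button_unit square_button mushroom_unit; python3 - <<'E'
from h import *
shot("side","s3")
K,T=cal("side"); 
for t in("square_button","square_button_unit"):
    for r in ctrl.regions_of("side",t)[:1]:
        v,u=np.nonzero(r["pixels"]); print(t,ray(K,T,u.mean(),v.mean(),.073))
a=cv2.imread("pics/s3.png")[150:280,240:400]; b=cv2.imread("pics/w3.png")
t=np.linspace(0,6.28,50); s=2.5
a=cv2.resize(a,(400,325))
q=np.array([proj(K,T,np.array([.5017+.023*np.cos(x),-.1923+.023*np.sin(x),.092])) for x in t]); cv2.polylines(a,[np.int32((q-[240,150])*s)],True,(0,200,0),1)
cv2.imwrite("pics/j3.png",np.hstack([a,cv2.resize(b,(400,325))]))
E
```

```text
7.25 [0.40913141 0.071193   0.20827317] [1.79987757e+02 9.26900683e-02 1.94777114e+01] [ 0.9243567  -0.0582355  -0.51002437] -0.00027095590163442524
square_button_unit 0.76 [264. 127. 308. 174.] 284.8 147.6 [array([0.451, 0.087, 0.073]), array([0.453, 0.088, 0.092]), array([0.456, 0.088, 0.111])]
square_button 0.81 [267. 131. 304. 172.] 285.1 149.3 [array([0.449, 0.086, 0.073]), array([0.452, 0.087, 0.092]), array([0.455, 0.088, 0.111])]
mushroom_unit 0.56 [264.  48. 315. 103.] 287.7 73.9 [array([0.506, 0.104, 0.073]), array([0.505, 0.104, 0.092]), array([0.503, 0.103, 0.111])]
square_button [ 0.50036541 -0.19084963  0.073     ]
square_button_unit [0.43914986 0.09658656 0.073     ]
```

View pics/j3.png

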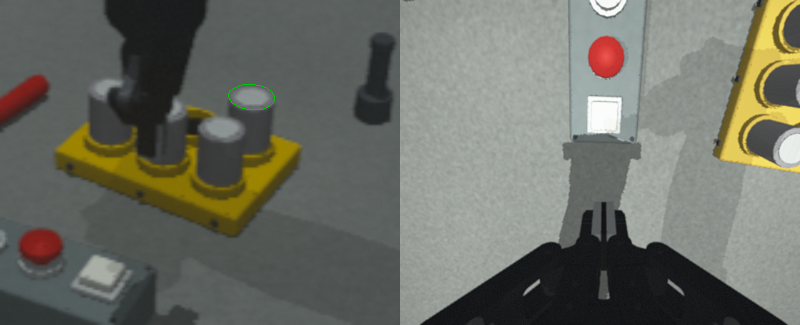

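In the side half the cell now sits on the home ring. In the wrist half the square button at (604,115) is straight ahead of the tips, with the mushroom at (606,57).

Emit:
carry_out --travel '[[0.067,0,0],[0.067,0,0.08],[0.067,0,0.15],[0.067,0,0.19],[0.067,0,0.205],[0.067,0,0.21],[0.067,0,0.21]]' --angular '[[0,0,0],[0,0,0],[0,0,0],[0,0,0],[0,0,0],[0,0,0],[0,0,0]]'

```text
time_s: 8.3
tool_pos: [0.448, 0.0854, 0.0838]
tcp_rot: [180.0, -0.1, 19.5]
ft_force: [0.8, -0.6, 0.3]
opening: -0.0002
grip_force: 0.0
```

Emit:
carry_out --travel '[[0,0,0.004],[0,0,0.008],[0,0,0.012],[0,0,0.016],[0,0,0.02],[0,0,0.021],[0,0,0.021]]' --angular '[[0,0,0],[0,0,0],[0,0,0],[0,0,0],[0,0,0],[0,0,0],[0,0,0]]'

```text
time_s: 9.0
tool_pos: [0.4474, 0.0854, 0.0706]
tcp_rot: [180.0, -0.0, 19.5]
ft_force: [-0.0, 0.3, 1.5]
opening: -0.0005
grip_force: 1.1
```

Emit:
carry_out --travel '[[0,0,0.002],[0,0,0.004],[0,0,0.0055],[0,0,0.0055],[0,0,0.0055]]' --angular '[[0,0,0],[0,0,0],[0,0,0],[0,0,0],[0,0,0]]'

```text
time_s: 9.5
tool_pos: [0.4474, 0.0854, 0.0673]
tcp_rot: [180.0, -0.0, 19.5]
ft_force: [-1.5, 0.8, 2.7]
opening: 0.0
grip_force: 2.1
```

Emit:
carry_out --travel '[[0,0,0.001],[0,0,0.002],[0,0,0.002],[0,0,0.002]]' --angular '[[0,0,0],[0,0,0],[0,0,0],[0,0,0]]'

```text
time_s: 9.9
tool_pos: [0.4474, 0.0855, 0.0669]
tcp_rot: [180.0, -0.0, 19.5]
ft_force: [-2.4, -0.2, 11.7]
opening: -0.0002
grip_force: 5.6
```

The force jumped to 11.7 N at z = 66.9 mm, so the button is on its stop and fully in. Withdrawing straight up.

Emit:
carry_out --travel '[[0,0,-0.006],[0,0,-0.02],[0,0,-0.08],[0,0,-0.16],[0,0,-0.24],[0,0,-0.3],[-0.1,0,-0.3],[-0.2,0,-0.3],[-0.2,0,-0.3],[-0.2,0,-0.3],[-0.2,0,-0.3],[-0.2,0,-0.3]]' --angular '[[0,0,0],[0,0,0],[0,0,0],[0,0,0],[0,0,0],[0,0,0],[0,0,0],[0,0,0],[0,0,0],[0,0,0],[0,0,0],[0,0,0]]'

```text
time_s: 11.1
tool_pos: [0.3352, 0.0455, 0.2461]
tcp_rot: [180.0, -0.0, 19.5]
ft_force: [0.2, -0.1, -0.0]
opening: -0.0001
grip_force: 0.0
```

```bash
python3 - <<'E'
from h import *
a=shot("side","s4")[150:300,200:400]; b=shot("top","t4")[140:320,190:430]
o=np.hstack([cv2.resize(a,(400,300)),cv2.resize(b,(400,300))]); cv2.imwrite("pics/j4.png",o[:,:,::-1])
E
```

```text
(no output)
```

View pics/j4.png

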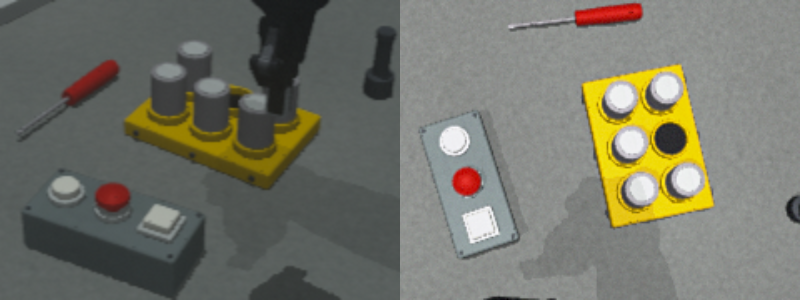

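The cells are level, the button is back out at (162,220) in the side half, nothing else has moved, and the arm is clear.

```bash
python3 -c "from cell import ctrl; print(ctrl.job_done())"
```

```text
the job is handed in; nothing more can be done
None
```

The proud cell is pressed home and level with the rest, the square button was then pressed fully in and sprang back, the arm is clear of everything, and the job is handed in (11 s of the 43 s used; no verdict was returned).

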